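# Load the bangle polisher

### The arm

A 7-joint arm with a two-finger parallel gripper is mounted at the origin on the work surface. World frame = base frame: x ahead of the robot, y to its left, z up, the work surface at z = 0. Lengths are in mm, angles in rad, forces in N, time in s.
With the tool pointing down it reaches from about 425 to 950 mm from the base axis. Payload 16.7 kg.
Tool frame: the origin (TCP) lies midway between the tips of the shut fingers; the grasp point (between the pads) lies r.pinch_z behind it (r.pinch_z is the distance from the TCP to the grasp point, in mm); z points along the fingers, y is the direction in which the jaws open and shut (so a half turn about z gives the same grasp; the last joint's range is limited). The gripper opens to 94 mm and grips with 3 to 60 N. Pads are 16 mm wide; open, the fingers measure 119 mm over their backs; the gripper's body (75 mm by 177 mm) begins 78 mm behind the grasp point.
Start: joints at [-1.464, 0.426, 0.074, 1.606, -0.034, 1.111, -0.067], TCP at [170.794, 652.996, 205.467] pointing down, gripper open.
Joint ranges: [-2.85, 2.85], [-0.5, 2.14], [-1.23, 1.37], [0.21, 2.46], [-1.02, 4.16], [0.16, 2.05], [-2.73, 2.73]. Speed limits (rad/s): [1.89, 1.89, 2.39, 2.39, 3.01, 3.01, 3.01].

### API

Orientations are given as a unit quaternion [x, y, z, w].
In Python, from cell import r, imaging, ticket gives the robot as it stands.
- The arm moves only by the tool servo_tool, never from a script. Its argument "rows" is one flat list of numbers, 6 for each row, row after row: the shift along the tool's x, y, z in mm, then the turn, a rotation vector about the tool's x, y, z in degrees. A call has 1 to 20 rows; each row shifts and turns the commanded pose from where the row before left it, along the tool's axes as they then stand; what a row does not reach is not made up. A row lasts 1/8 s, in which the tool goes at most 62.5 mm and 10.7 degrees, less where a joint would pass 70% of its speed; a pose out of reach is approached as far as the arm can. A call with a gripper value outside its range is refused whole. "grip" is the finger opening in mm, from 0 to 94, set as the call begins (left out, the last holds). The fingers move at their own pace and stop on an object; the grip force is fixed at half the most. Time passes only in rows, so rows that do not move let the fingers close. It gives the time, the measured TCP pose, the force and the opening at its end, in the units of the state.
- r.sense(): the state, without advancing time (a new reading comes with each control period).
- imaging.capture(name): name is "side" or "top" or "wrist"; returns the picture (384x512x3 uint8, red, green, blue); there is no depth.
- imaging.calibration(name): a dict with "fovy" (degrees; the focal length in pixels is half the picture's height over the tangent of half this angle, whatever the lens; pixels are square), "cx", "cy" (the principal point, pixels), "rvec" (rotation vector, rad) and "tvec" (3), from world to camera coordinates, as OpenCV has them; the wrist camera has in their place "hand_eye" (4x4, takes a point from camera to tool coordinates, whose origin is the TCP and whose axes are the flange's). Camera axes: x right, y down, z forward; pixel columns grow to the right and rows downward; lengths in mm; the calibration is good to about 2 mm. A picture is of the moment at which its call begins: read the wrist's pose just before it. calibration takes no time and is no camera call.
- ticket.sign_off(): hands the job in, once; it reports no verdict.
The state is a dict: "time_s": time; "joint_pos": joint angles; "qd": joint speeds; "effort": joint torques, N m; "tcp_pos": TCP position; "tool_rot": TCP orientation; "wrist_force": force on the tool from outside, world axes, zero at the start; "wrist_torque": the same for the moment, N m; "opening": finger opening in mm.
Only numpy, scipy, OpenCV 4.12 (cv2) and the standard library are available. Lean on these libraries where they do the work, as an engineer would, in place of code of your own. Each camera call takes 0.05 s, during which the arm holds its last target. There are 200 camera calls.

### The job

Load the polishing machine safely: swing its isolator handle to OFF so that the two padlock holes line up, unscrew the barrel's lid fully and swing it right aside on its arm, then put every silver bangle from the wooden dish into the barrel, lying low enough for the lid. Swing the lid back over the barrel, screw it fully down, and only then turn the isolator back to ON. The isolator must stay at OFF all the while the lid is not screwed down, and the jar, clay bowl and hammer must be left where they are.

Things in the scene. Friction and masses are not known exactly. Their poses are not given: they have to be found in the camera images.
- iso_handle (a joint): the isolator's black pistol handle, turning about an upright axis on top of a grey enclosure (100 x 80 x 58 mm) screwed flat on the bench. 0 rad = ON (as found, a stop), growing anticlockwise seen from above; 1.571 rad = OFF, where the hole in the handle's steel tab lies right over the hole in the fixed hasp tab; it turns on past OFF to a stop at 1.9 rad (RESET). Friction 0.2 N m, no spring or detent: it stays where it is left
- handle_grip (a point): point on the handle's bar to take hold of: 75 mm from the pivot, half-way up the bar, 86 mm above the bench. The bar is 18 mm wide, 24 mm high and ends 95 mm from the pivot; x axis: along the bar, outwards from the pivot
- handle_pivot (a point): fixed point on the handle's axis, at the height of handle_grip; the x axis points the way the bar points at ON, the y axis the way it points at OFF
- handle_hole (a point): centre of the 9 mm hole in the handle's steel tab, 52 mm from the pivot on the side opposite the bar
- hasp_hole (a point): centre of the 9 mm hole in the fixed hasp tab on the enclosure, 52 mm from the pivot
- lid_turn (a joint): turning of the machine's round aluminium lid (182 mm across) in its swing arm, upright axis: 0 rad = screwed fully down (as found, a stop), growing anticlockwise seen from above; 2.6 rad = fully unscrewed (a stop). The thread lifts the lid 4 mm per radian. Friction 0.15 N m: it stays where left. Its plug, 6 mm deep in the barrel with 4 mm of play, keeps the arm from swinging below about 1.6 rad
- lid_bar (a point): centre, half-way up, of the black bar grip on top of the lid, on the lid's axis, 235 mm above the bench when screwed down. The bar is 90 mm long (along the point's x axis), 16 mm wide and 22 mm high; its underside is 21 mm above the swing arm (when screwed down)
- lid_arm (a joint): swing arm that carries the lid, turning about an upright post behind the barrel, its top side 203 mm above the bench: 0 rad = lid straight over the barrel (a stop), growing anticlockwise seen from above as the lid swings aside to the right of the machine; 1.5 rad = fully aside (a stop). Friction 0.12 N m: it stays where it is left
- post_axis (a point): point on the axis of the swing arm's post; the lid's axis lies 150 mm from it
- barrel_floor (a point): centre of the inner floor of the machine's black rubber barrel: 160 mm across inside, walls 69 mm high above this floor and 5 mm thick, rim 165 mm above the bench; the shut lid's plug comes down to 63 mm above the floor. The machine's grey housing (295 x 220 mm, its top 90 mm above the bench) carries it, centred 37 mm along x; x axis: towards the arm's post, 150 mm off
- dish_floor (a point): centre of the inner floor (4 mm above the bench) of the shallow round wooden dish in which the bangles lie: 256 mm across inside, rim 20 mm above the bench. Fixed
- bangle0_mid (a point): silver bangle, a plain ring: 72 mm outside, 56 mm inside, the wall 8 mm thick and 12 mm high, about 70 g; the point is the centre of the ring, half-way up, its z axis is the ring's axis. From two to four bangles are there
- bangle0: the same bangle, origin at the centre of its underside
- bangle1_mid (a point): another bangle like bangle0: 72 mm outside, 56 mm inside, the wall 8 mm thick and 12 mm high, about 70 g; the point is the centre of the ring, half-way up, its z axis is the ring's axis. From two to four bangles are there
- bangle1: the same bangle, origin at the centre of its underside
- bangle2_mid (a point): another bangle like bangle0: 72 mm outside, 56 mm inside, the wall 8 mm thick and 12 mm high, about 70 g; the point is the centre of the ring, half-way up, its z axis is the ring's axis. From two to four bangles are there
- bangle2: the same bangle, origin at the centre of its underside
- bangle3_mid (a point): another bangle like bangle0: 72 mm outside, 56 mm inside, the wall 8 mm thick and 12 mm high, about 70 g; the point is the centre of the ring, half-way up, its z axis is the ring's axis. From two to four bangles are there
- bangle3: the same bangle, origin at the centre of its underside
- jar: bystander: glass jar with a steel cap, 68 mm across, 75 mm high, origin under its centre
- clay_bowl: bystander: terracotta bowl, 100 mm across, 45 mm high, origin under its centre
- hammer: bystander: heavy hammer lying down, 305 mm long, head 120 mm wide and 50 mm high; origin on the bench near the head; handle towards its -x
Things that resemble listed ones, but are neither listed nor needed, are in the scene too. What is shaped like the bangle1 but black or red is not meant.

How it is judged (in metres and radians):
On the way, in this order (a step that is already met when the one before it is completed fails the run):
1. the isolator is at OFF with its hasp holes lined up (within 0.08 rad, about 4 mm), the lid still screwed down (value of joint iso_handle between 1.491 and 1.651 rad and value of joint lid_turn below 0.3 rad), for 0.3 s.
2. the lid is unscrewed (more than 2.3 rad), the isolator still at OFF (value of joint iso_handle between 1.491 and 1.651 rad and value of joint lid_turn above 2.3 rad), for 0.1 s.
3. the lid is swung right aside (more than 1.35 rad) (value of joint iso_handle between 1.491 and 1.651 rad and value of joint lid_arm above 1.35 rad), for 0.1 s.
4. every bangle lies in the barrel, at rest and let go (horizontal distance between each of bangle0_mid, bangle1_mid, bangle2_mid, bangle3_mid and barrel_floor below 0.06 m and z of each of bangle0_mid, bangle1_mid, bangle2_mid, bangle3_mid in the frame of barrel_floor below 0.05 m and linear speed of each of bangle0, bangle1, bangle2, bangle3 below 0.03 m/s and value of joint iso_handle between 1.491 and 1.651 rad and contact force between the fingers and bangle0 below 0.1 N and contact force between the fingers and bangle1 below 0.1 N and contact force between the fingers and bangle2 below 0.1 N and contact force between the fingers and bangle3 below 0.1 N and value of joint lid_arm above 1 rad), for 0.2 s.
5. the lid is back over the barrel and screwed fully down (within 0.12 rad), the isolator still at OFF (value of joint iso_handle between 1.491 and 1.651 rad and value of joint lid_arm below 0.04 rad and value of joint lid_turn below 0.12 rad), for 0.2 s.
6. the isolator is back at ON (within 0.12 rad) (value of joint iso_handle below 0.12 rad), for 0.1 s.
At the end, for the whole second after the job is handed in: every bangle lies at rest in the barrel (its centre within 60 mm of the barrel's axis and less than 50 mm above its floor), the lid is over the barrel (arm within 0.04 rad of home) and screwed down (within 0.12 rad of its stop), and the isolator is at ON (within 0.12 rad) (horizontal distance between each of bangle0_mid, bangle1_mid, bangle2_mid, bangle3_mid and barrel_floor below 0.06 m and z of each of bangle0_mid, bangle1_mid, bangle2_mid, bangle3_mid in the frame of barrel_floor below 0.05 m and linear speed of each of bangle0, bangle1, bangle2, bangle3 below 0.03 m/s and value of joint lid_arm below 0.04 rad and value of joint each of lid_turn, iso_handle below 0.12 rad); the robot touches nothing.
It fails at once if the isolator leaves OFF (by more than 0.35 rad towards ON) while the lid is not screwed down (more than 0.4 rad open) (value of joint iso_handle below 1.22 rad and value of joint lid_turn above 0.4 rad).
It fails at once if the jar, the clay bowl or the hammer is shifted by more than 3 cm (distance of any of jar, clay_bowl, hammer from where it was at the start of the episode above 0.03 m).
Of bangle0, bangle1, bangle2, bangle3 only 2 to 4 are there at a start; the rules pass over those that are not, and their reading is None.
At some moment in a run one of bangle0, bangle1, bangle2, bangle3 may be knocked a few centimetres aside while the robot is not near it.
Once in a run the grip may slacken for a moment while it holds something.
It also fails if it takes over 210 s, if anything falls off the work surface, if the arm or the gripper's body presses on something with over 40 N, if the wrist force passes 120 N, or if a joint passes its speed limit or range.

## Working session

There is one attempt and no reset: what is moved stays moved. The work goes in short steps, Python scripts to look and compute and a tool call to move; the robot and the scene stay as the last step left them, time stands still between calls to the robot, and variables do not carry over. Pictures are saved under pics/ and viewed, about 12 in all and at most 16, crops included, and the job is handed in when it is done.

Besides the shell and the picture viewer there is one more tool, called after "Request:" as name(argument=value, ...) on one line, values as JSON. servo_tool: Moves the arm, as the interface text tells. Its arguments: {"type":"object","properties":{"rows":{"type":"array"},"grip":{"type":"number"}},"required":["rows"]}

```bash
ls; mkdir -p pics; cat > h.py <<'E'
import numpy as np, cv2
from cell import r, imaging, ticket
from scipy.spatial.transform import Rotation as R
def cam(n, st=None):
    c=imaging.calibration(n); f=192/np.tan(np.radians(c['fovy'])/2)
    K=np.array([[f,0,c['cx']],[0,f,c['cy']],[0,0,1]])
    if n=='wrist':
        st=st or r.sense(); H=np.array(c['hand_eye']); T=np.eye(4); T[:3,:3]=R.from_quat(st['tool_rot']).as_matrix(); T[:3,3]=st['tcp_pos']
        M=T@H; Rc=M[:3,:3].T; t=-Rc@M[:3,3]
    else:
        Rc=cv2.Rodrigues(np.array(c['rvec'],float))[0]; t=np.array(c['tvec'],float).ravel()
    return K,Rc,t
def ray(C,uv):
    K,Rc,t=C; d=Rc.T@np.linalg.inv(K)@np.array([uv[0],uv[1],1.]); return -Rc.T@t,d
def onz(C,uv,z):
    o,d=ray(C,uv); return o+d*(z-o[2])/d[2]
def proj(C,p):
    K,Rc,t=C; q=K@(Rc@np.array(p,float)+t); return q[:2]/q[2]
def two(C1,u1,C2,u2):
    a,d=ray(C1,u1); b,e=ray(C2,u2); d/=np.linalg.norm(d); e/=np.linalg.norm(e)
    s=np.linalg.lstsq(np.c_[d,-e],b-a,rcond=None)[0]; p=a+s[0]*d; q=b+s[1]*e
    return (p+q)/2, np.linalg.norm(p-q)
def snap(n,f):
    st=r.sense(); im=imaging.capture(n); cv2.imwrite('pics/'+f+'.png',im[:,:,::-1]); C=cam(n,st); np.savez('pics/'+f+'.npz',K=C[0],R=C[1],t=C[2]); return im,C
def load(f):
    z=np.load('pics/'+f+'.npz'); return cv2.imread('pics/'+f+'.png')[:,:,::-1],(z['K'],z['R'],z['t'])
E
python3 - <<'E'
from h import *
a,C=snap('top','top0'); b,D=snap('side','side0'); w,W=snap('wrist','w0')
cv2.imwrite('pics/ts0.png',cv2.resize(np.hstack([a,b])[:,:,::-1],(800,300),interpolation=cv2.INTER_AREA))
for X in(C,D,W): print(X[0][0,0],X[0][:2,2],(-X[1].T@X[2]).round(),X[1][2].round(2))
s=r.sense();print(s['tcp_pos'],s['tool_rot'],s['opening'],r.pinch_z, R.from_quat(s['tool_rot']).as_matrix().round(3))
E
```

```text
pics
432.7388693574252 [262.5223104  185.98388154] [ 373.   20. 1543.] [ 0.09 -0.02 -1.  ]
438.10325095375885 [263.52936434 194.19827054] [ 420. 1002.  938.] [ 0.04 -0.78 -0.62]
275.78591559932744 [252.9460106 195.5550567] [105. 670. 384.] [ 0.23 -0.06 -0.97]
[170.73408755 652.72765135 204.95527987] [ 1.27587103e-01  9.91827263e-01 -4.59354915e-04 -3.33304898e-05] 93.83553731214758 18.8 [[-0.967  0.253 -0.   ]
 [ 0.253  0.967 -0.001]
 [-0.    -0.001 -1.   ]]
```

View pics/top0.png

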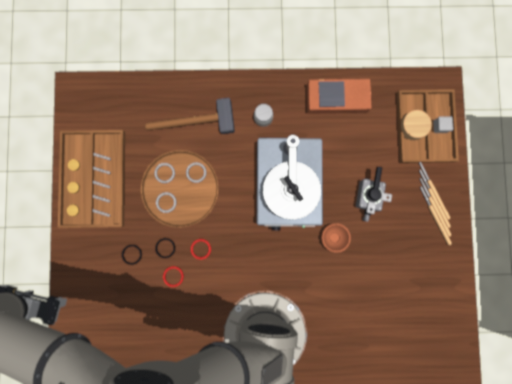

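View pics/side0.png

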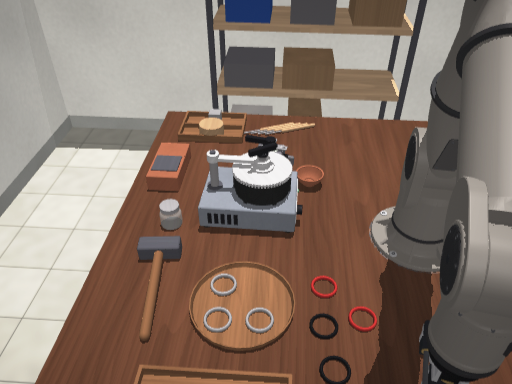

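Top view: three silver bangles in the dish at (165,173), (196,172) and (165,203). The barrel is at (292,190), the post at (293,141), the isolator at (374,194), the jar at (263,114), the bowl at (336,238) and the hammer head at (226,115). The side view agrees. Next I'll measure these from both views.

```bash
python3 - <<'E'
from h import *
a,C=load('top0'); b,D=load('side0')
c1=cv2.resize(a[125:235,250:400],(600,440),interpolation=cv2.INTER_CUBIC)
c2=cv2.resize(b[130:230,190:330],(600,429),interpolation=cv2.INTER_CUBIC)
cv2.imwrite('pics/crop0.png',cv2.resize(np.hstack([c1,c2[:429] if 0 else cv2.resize(c2,(600,440))])[:,:,::-1],(800,293)) )
cv2.imwrite('pics/crop1.png',np.vstack([cv2.resize(a[125:235,250:400],(409,300),interpolation=cv2.INTER_CUBIC)[:,:,::-1],cv2.resize(b[125:215,195:318],(409,300),interpolation=cv2.INTER_CUBIC)[:,:,::-1]]))
# bangles: bright grey in dish
hs=[]
for im,X,box in((a,C,(140,150,220,226)),(b,D,(190,262,296,352))):
    hsv=cv2.cvtColor(im,cv2.COLOR_RGB2HSV); m=((hsv[:,:,1]<60)&(hsv[:,:,2]>110)).astype(np.uint8)
    mm=np.zeros_like(m); x0,y0,x1,y1=box; mm[y0:y1,x0:x1]=m[y0:y1,x0:x1]
    n,l,st,ce=cv2.connectedComponentsWithStats(mm)
    L=[]
    for i in range(1,n):
        if st[i,4]>40:
            ys,xs=np.where(l==i); (cx,cy),_,_=cv2.fitEllipse(cv2.convexHull(np.c_[xs,ys].astype(np.int32)))
            L.append((cx,cy)); print(st[i],(cx,cy),onz(X,(cx,cy),10).round(1))
    hs.append(L)
for u in hs[0]:
    q=[two(C,u,D,v) for v in hs[1]]; k=min(q,key=lambda t:np.linalg.norm(t[0][:2]-onz(C,u,10)[:2])); print('two',k[0].round(1),round(k[1],1))
for n,u,z in(('lid',(292,190),200),('post',(293,141),215),('iso',(374,194),86),('jar',(263,114),75),('bowl',(336,238),45),('hammer',(226,115),50),('dish',(180,188),20)): print(n,onz(C,u,z).round())
E
```

```text
[155 163  20  20 131] (164.24822998046875, 172.5163116455078) [569.2 344.4  10. ]
[186 163  20  20 131] (195.76278686523438, 172.16099548339844) [568.5 232.6  10. ]
[156 192  20  21 140] (165.66244506835938, 202.0828094482422) [463.8 339.3  10. ]
[210 273  27  23 176] (223.24058532714844, 283.7866516113281) [565.  234.4  10. ]
[204 307  28  24 214] (217.28477478027344, 318.5984802246094) [565.3 345.9  10. ]
[246 307  28  25 219] (259.26727294921875, 319.14910888671875) [460.4 340.4  10. ]
two [567.4 344.7   8.4] 3.8
two [567.  232.8   8.2] 3.3
two [462.1 339.5   8.9] 3.4
lid [483. -93. 200.]
post [635. -99. 215.]
iso [ 474. -380.   86.]
jar [759. -10.  75.]
bowl [ 327. -253.   45.]
hammer [764. 120.  50.]
dish [512. 287.  20.]
```

View pics/crop1.png

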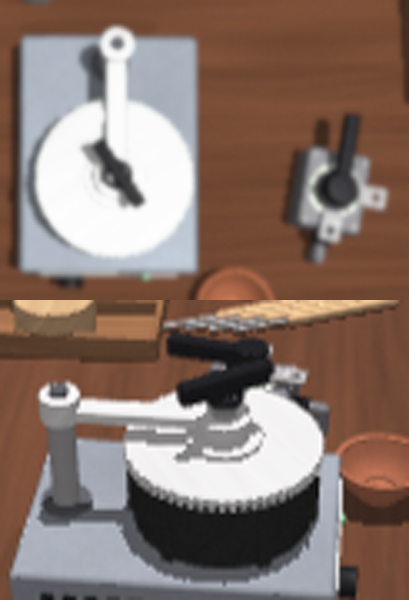

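Isolator pivot is about (474,-380), with the bar pointing +x and OFF towards +y. The lid bar's azimuth is about 42°, and the swing goes towards -y. The three bangles measure consistently at z≈8. I'll go over the machine and look with the wrist camera.

Request:
servo_tool(rows=[0,-38,-42,0,0,0,0,-38,-42,0,0,0,0,-38,-42,0,0,0,-58.6,-3.1,0,0,0,6,-58.6,-3.1,0,0,0,6,-58.6,-3.1,0,0,0,6,-58.6,-3.1,0,0,0,6,-58.6,-3.1,0,0,0,6,-58.6,-3.1,0,0,0,6,-58.6,-3.1,0,0,0,6,-58.6,-3.1,0,0,0,6,-58.6,-3.1,0,0,0,6,-58.6,-3.1,0,0,0,6,-58.6,-3.1,0,0,0,6,-58.6,-3.1,0,0,0,6,-58.6,-3.1,0,0,0,6,-58.6,-3.1,0,0,0,6,0,0,0,0,0,0])

```text
time_s: 2.4
tcp_pos: [552.9, -89.3, 331.8]
tool_rot: [0.761, 0.648, -0.0, 0.0]
wrist_force: [-0.1, 0.7, -0.1]
opening: 94.3
```

```bash
python3 - <<'E'
from h import *
snap('wrist','w1'); s=r.sense(); print(s['time_s'],s['tcp_pos'],s['joint_pos'],R.from_quat(s['tool_rot']).as_matrix().round(3),s['wrist_force'])
E
```

```text
2.45 [553.50534203 -86.25284514 331.53617522] [-0.62502783  0.16866303  0.77263749  1.73458818 -0.1223783   1.28768705
  0.02002612] [[ 0.154  0.988  0.   ]
 [ 0.988 -0.154  0.   ]
 [ 0.     0.    -1.   ]] [-0.06919497  0.37236804  0.31563844]
```

Request:
servo_tool(rows=[-60,0,0,0,0,10,-60,0,0,0,0,10,-55,20,0,0,0,10,-55,20,0,0,0,10,-45,30,0,0,0,10,0,0,0,0,0,10,0,0,0,0,0,10,0,0,0,0,0,0])

```text
time_s: 3.45
tcp_pos: [485.1, -364.8, 330.9]
tool_rot: [0.995, 0.1, -0.001, -0.0]
wrist_force: [0.5, 0.2, 0.2]
opening: 94.3
```

```bash
python3 - <<'E'
from h import *
a,A=load('w1');b,B=snap('wrist','w2'); s=r.sense(); print(s['time_s'],s['tcp_pos'],s['joint_pos'],R.from_quat(s['tool_rot']).as_matrix().round(3),s['wrist_force'])
cv2.imwrite('pics/w12.png',np.vstack([a,b])[:,:,::-1][:, :, :] if 0 else cv2.resize(np.hstack([a,b])[:,:,::-1],(800,300),interpolation=cv2.INTER_AREA))
E
```

```text
3.5 [ 485.06190888 -364.83636556  331.05235661] [-0.28013708  0.37936597  1.10935112  1.64349215 -0.34729918  1.3374031
 -0.48395982] [[ 0.979  0.202 -0.001]
 [ 0.202 -0.979  0.   ]
 [-0.001 -0.    -1.   ]] [-0.17316665  1.19413659 -0.34318748]
```

View pics/w12.png

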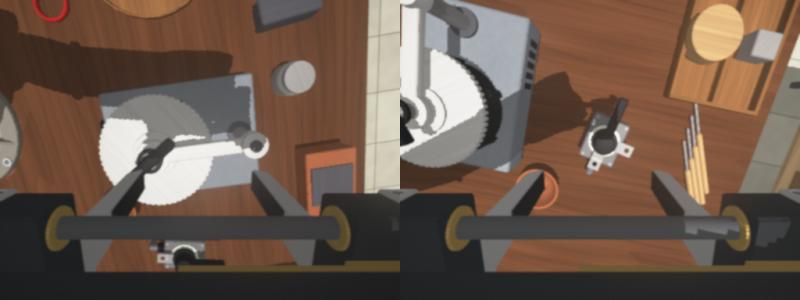

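```bash
python3 - <<'E'
from h import *
a,A=load('w1');b,B=load('w2')
c=cv2.resize(b[115:225,215:315],(500,550),interpolation=cv2.INTER_CUBIC)
d=cv2.resize(a[150:250,150:210],(300,500),interpolation=cv2.INTER_CUBIC); d=cv2.copyMakeBorder(d,0,50,0,0,0)
cv2.imwrite('pics/c2.png',np.hstack([c,d])[:,:,::-1])
E
```

```text
(no output)
```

View pics/c2.png

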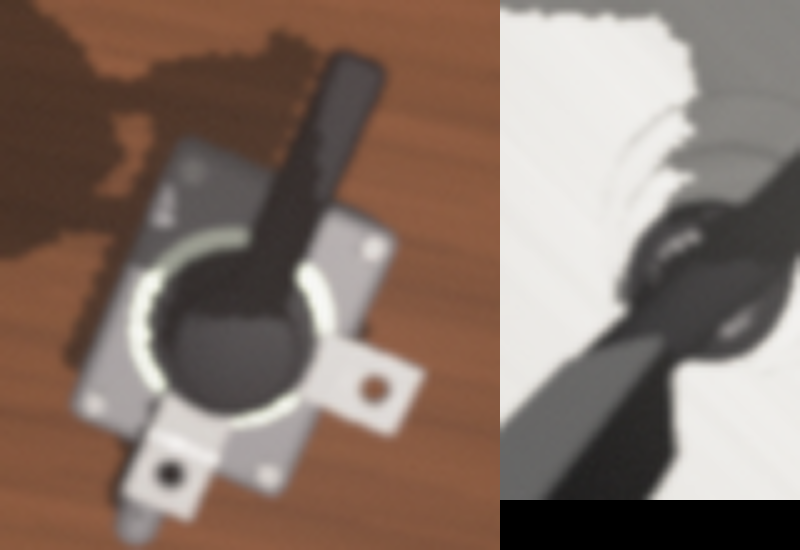

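The wrist crop shows the bar tip at px (286.6,127), the handle-tab hole at (249,209.8) and the hasp hole at (290,192.6). In the right-hand panel a gripper finger is mixed in with the lid bar.

```bash
python3 - <<'E'
from h import *
b,B=load('w2'); a,C=load('top0')
tip,hh,hs=(286.6,127),(249,209.8),(290,192.6)
T=onz(B,tip,98)
for z in(55,60,65,70,75):
    H=onz(B,hh,z); S=onz(B,hs,z-3); d=T-H; L=np.hypot(*d[:2]); P=T[:2]-d[:2]/L*95
    e=S[:2]-P; print(z,H.round(1),S.round(1),'L',L.round(1),'piv',P.round(1),'az',np.degrees(np.arctan2(d[1],d[0])).round(1),'hasp',np.hypot(*e).round(1),np.degrees(np.arctan2(e[1],e[0])).round(1))
s=409/150
# top-view two-ray: tip, holes
for n,u,c in(('tip',tip,(350,118)),('hh',hh,(331,231)),('hs',hs,(376,198))):
    uv=(250+c[0]/s-.5,125+c[1]/s-.5); p,g=two(B,u,C,uv); print(n,p.round(1),g.round(1))
E
```

```text
55 [ 417.5 -370.6   55. ] [ 460.5 -433.1   52. ] L 148.6 piv [ 470.2 -380.3] az -10.4 hasp 53.7 -100.4
60 [ 418.9 -370.4   60. ] [ 461.5 -432.2   57. ] L 147.2 piv [ 470.2 -380. ] az -10.6 hasp 52.9 -99.5
65 [ 420.4 -370.1   65. ] [ 462.5 -431.3   62. ] L 145.8 piv [ 470.3 -379.7] az -10.8 hasp 52.2 -98.6
70 [ 421.9 -369.9   70. ] [ 463.5 -430.4   67. ] L 144.4 piv [ 470.4 -379.4] az -11.0 hasp 51.5 -97.6
75 [ 423.4 -369.7   75. ] [ 464.5 -429.5   72. ] L 143.0 piv [ 470.4 -379. ] az -11.2 hasp 50.8 -96.7
tip [ 564.3 -400.    76.1] 0.0
hh [ 423.  -370.    74.5] 0.7
hs [ 463.5 -430.5   67.6] 0.5
```

Pivot is (470.3,-379.8) with the ON azimuth at -10.6°. The sizes check: L≈147, hasp at 52. I'll go above the grip point.

Request:
servo_tool(rows=[0,0,0,0,0,7.4,0,0,0,0,0,7.4,0,0,0,0,0,7.5,31.6,8.8,0,0,0,0,31.6,8.7,0,0,0,0,0,0,50,0,0,0,0,0,50,0,0,0,0,0,50,0,0,0,0,0,50,0,0,0,0,0,0,0,0,0,0,0,0,0,0,0])

```text
time_s: 4.88
tcp_pos: [543.7, -395.6, 133.4]
tool_rot: [0.996, -0.094, 0.001, 0.0]
wrist_force: [0.4, -0.4, 0.5]
opening: 93.9
```

```bash
cat > st.py <<'E'
from h import *
s=r.sense(); M=R.from_quat(s['tool_rot']).as_matrix()
print('t',round(s['time_s'],2),'tcp',np.round(s['tcp_pos'],1),'yaw_y',np.degrees(np.arctan2(M[1,1],M[0,1])).round(2),'zax',M[:,2].round(3),'q',np.round(s['joint_pos'],2),'F',np.round(s['wrist_force'],1),'T',np.round(s['wrist_torque'],2),'open',round(s['opening'],1))
E
python3 st.py
```

```text
t 4.88 tcp [ 543.7 -395.6  133.4] yaw_y -100.84 zax [ 0.001 -0.001 -1.   ] q [-0.11  0.7   0.98  1.72 -0.65  1.09 -0.68] F [ 0.4 -0.4  0.5] T [-0.01  0.14 -0.01] open 93.9
```

Request:
servo_tool(rows=[0,-2,33,0,0,0,0,0,32,0,0,0,0,0,0,0,0,0])

```text
time_s: 5.25
tcp_pos: [543.6, -393.0, 67.1]
tool_rot: [0.995, -0.095, -0.0, -0.0]
wrist_force: [-0.6, -0.1, 0.8]
opening: 93.8
```

Request:
servo_tool(rows=[0,0,0,0,0,0,0,0,0,0,0,0,0,0,0,0,0,0,0,0,0,0,0,0,0,0,0,0,0,0,0,0,0,0,0,0], grip=10)

```text
time_s: 6.0
tcp_pos: [543.3, -393.2, 66.5]
tool_rot: [0.995, -0.095, -0.0, 0.0]
wrist_force: [-0.3, 0.2, -0.5]
opening: 37.2
```

```bash
python3 st.py
```

```text
t 6.0 tcp [ 543.3 -393.2   66.5] yaw_y -100.96 zax [-0.  0. -1.] q [-0.08  0.76  0.92  1.76 -0.72  0.99 -0.64] F [-0.3  0.2 -0.5] T [0.04 0.13 0.01] open 37.2
```

Request:
servo_tool(rows=[0,0,0,0,0,0,0,0,0,0,0,0,0,0,0,0,0,0,0,0,0,0,0,0,0,-9.7,0,0,0,-7.5,-1.28,-9.7,0,0,0,-7.5,-0.64,-9.7,0,0,0,-7.5,-0.64,-9.7,0,0,0,-7.5,-0.64,-9.7,0,0,0,-7.5,-0.64,-9.7,0,0,0,-7.5,-0.64,-9.7,0,0,0,-7.5,-0.64,-9.7,0,0,0,-7.5,-0.64,-9.7,0,0,0,-7.5,-0.64,-9.7,0,0,0,-7.5,-0.64,-9.7,0,0,0,-7.5,-0.64,-9.7,0,0,0,-7.5,0,0,0,0,0,0,0,0,0,0,0,0])

```text
time_s: 8.25
tcp_pos: [483.7, -309.5, 66.6]
tool_rot: [0.772, 0.636, -0.001, 0.002]
wrist_force: [0.7, -19.4, -13.9]
opening: 18.3
```

```bash
python3 st.py; python3 -c "
from h import *
p=np.array([470.3,-379.8]);d=np.array(r.sense()['tcp_pos'])[:2]-p;print(np.hypot(*d),np.degrees(np.arctan2(d[1],d[0]))+10.6)"
```

```text
t 8.25 tcp [ 483.7 -309.5   66.6] yaw_y -11.06 zax [ 0.    -0.004 -1.   ] q [ 0.02  0.48  0.56  1.98 -0.36  0.77  0.59] F [  0.7 -19.4 -13.9] T [-4.49 -0.08  0.47] open 18.3
71.54348263401818 89.78872956479918
```

Request:
servo_tool(rows=[0,0,0,0,0,0,0,0,0,0,0,0,0,0,0,0,0,0,0,0,0,0,0,0,0,0,0,0,0,0,0,0,-40,0,0,0,0,0,-50,0,0,0,0,0,-50,0,0,0,-30,0,-50,0,0,0,-60,0,-10,0,0,0,-40,0,0,0,0,0,0,0,0,0,0,0,0,0,0,0,0,0], grip=60)

```text
time_s: 9.88
tcp_pos: [459.8, -433.4, 266.2]
tool_rot: [0.771, 0.636, 0.0, -0.0]
wrist_force: [0.9, 0.4, -0.6]
opening: 60.3
```

```bash
python3 st.py; python3 - <<'E'
from h import *
b,B=snap('wrist','w3'); u=proj(B,(470.3,-379.8,80)).round().astype(int); print(u)
x,y=max(u[0]-60,0),max(u[1]-60,0)
cv2.imwrite('pics/c3.png',cv2.resize(b[y:y+120,x:x+120],(600,600),interpolation=cv2.INTER_CUBIC)[:,:,::-1]); print(x,y)
E
```

```text
t 9.88 tcp [ 459.8 -433.4  266.2] yaw_y -10.96 zax [-0.     0.001 -1.   ] q [ 0.12  0.37  0.71  1.67 -0.25  1.2   0.7 ] F [ 0.9  0.4 -0.6] T [-0.06  0.11 -0.03] open 60.3
[253 140]
193 80
```

View pics/c3.png

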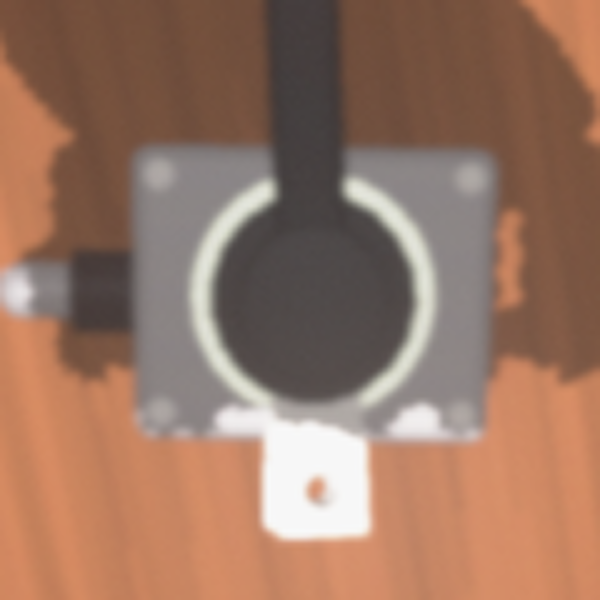

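The tabs overlap and I can see through the hole, so the offset is about 1.5–2 mm, which is within tolerance. I'll measure it numerically while moving to look at the lid.

Request:
servo_tool(rows=[0,0,-50,0,0,0,46.7,-14,-4,0,0,0,46.7,-14,-4,0,0,0,46.7,-14,-4,0,0,0,46.7,-14,-4,0,0,0,46.7,-14,-3,0,0,0,46.7,-14,0,0,0,0,0,0,0,0,0,9.2,0,0,0,0,0,9.2,0,0,0,0,0,9.3,0,0,0,0,0,9.3,0,0,0,0,0,0,0,0,0,0,0,0])

```text
time_s: 11.55
tcp_pos: [430.5, -142.3, 335.5]
tool_rot: [0.933, 0.361, 0.0, -0.0]
wrist_force: [0.3, 0.5, 0.3]
opening: 59.8
```

```bash
python3 st.py; python3 - <<'E'
from h import *
b,B=load('w3'); c=b[80:200,193:313].astype(int)
w=((c.min(2)>200)).astype(np.uint8); w[:85]=0
cs,_=cv2.findContours(w,cv2.RETR_CCOMP,cv2.CHAIN_APPROX_NONE)
for k in cs: print(cv2.boundingRect(k),len(k))
print(c[94:103,58:70].min(2))
b,B=snap('wrist','w4'); u=proj(B,(483,-95,235)); print(u)
x,y=int(u[0])-80,max(int(u[1])-80,0)
cv2.imwrite('pics/c4.png',cv2.resize(b[y:y+160,x:x+160],(600,600),interpolation=cv2.INTER_CUBIC)[:,:,::-1]); print(x,y)
E
```

```text
t 11.55 tcp [ 430.5 -142.3  335.5] yaw_y -47.69 zax [ 0.  0. -1.] q [-0.33 -0.08  0.48  1.92  0.04  1.3  -0.7 ] F [0.3 0.5 0.3] T [-0.08  0.17 -0.01] open 59.8
(78, 85, 10, 2) 20
(44, 85, 30, 23) 93
(60, 94, 6, 8) 16
[[247 247 247 246 242 237 239 244 246 247 247 247]
 [247 247 246 238 212 188 206 233 244 246 247 247]
 [247 247 242 213 159 139 167 220 242 246 247 247]
 [247 246 236 182 131 122 153 210 237 244 247 247]
 [247 246 234 176 128 130 167 212 230 241 246 247]
 [247 247 239 194 149 149 182 215 228 240 246 247]
 [247 247 245 228 196 180 190 213 230 243 247 247]
 [247 247 247 244 237 226 223 232 242 246 247 247]
 [247 247 247 247 246 245 245 246 247 247 247 247]]
[253.936255   126.32591999]
173 46
```

View pics/c4.png

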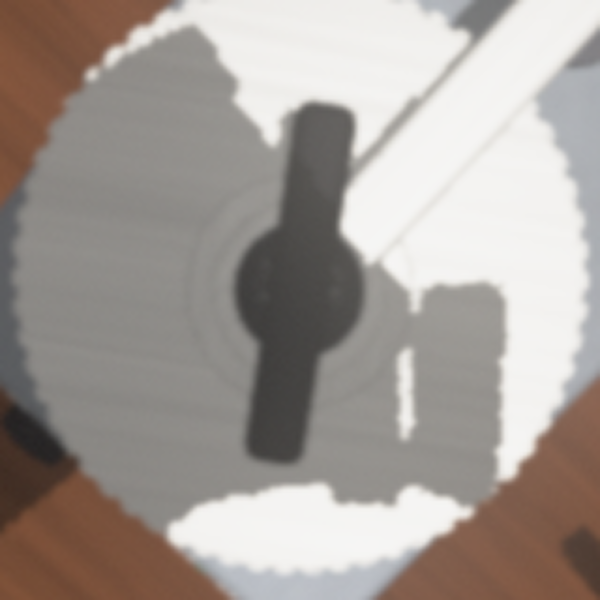

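```bash
python3 - <<'E'
from h import *
b,B=load('w4'); f=lambda p:(173+p[0]/3.75-.37,46+p[1]/3.75-.37)
for z in(236,246,256):
    a,c=onz(B,f((327,104)),z),onz(B,f((272,463)),z); d=a-c
    print(z,((a+c)/2).round(1),np.hypot(*d[:2]).round(1),np.degrees(np.arctan2(d[1],d[0])).round(1))
a,A=load('top0'); s=409/150
g=lambda p:(250+p[0]/s-.5,125+p[1]/s-.5)
print('two hub',[two(B,f((300,285)),A,g(p)) for p in((121,177),)])
# lid rim circle in w4 z~200: white/grey blob
for p in((15,285),(587,285)): print(onz(B,f(p),198).round(1))
# post top and barrel from top view
print('post',onz(A,g((117,44)),215).round(1), 'lid', onz(A,g((114,178)),200).round(1))
E
```

```text
236 [484.1 -91.7 236. ] 91.4 33.3
246 [484.  -91.9 246. ] 88.2 33.3
256 [483.8 -92.  256. ] 84.9 33.3
two hub [(array([482.8135484 , -92.76699513, 250.7856679 ]), np.float64(5.454405810755447))]
[429.3 -28.  198. ]
[ 543.2 -153.   198. ]
post [636.  -96.7 215. ] lid [483.7 -90.6 200. ]
```

Lid bar centre is (484,-92), azimuth 33.3°, length 88–90 at z≈240, which agrees with the text. Gripping it.

Request:
servo_tool(rows=[0,0,0,0,0,9,36.2,-6.4,0,0,0,0,36.1,-6.3,0,0,0,0,0,0,50,0,0,0,0,0,45,0,0,0,0,0,24,0,0,0,0,0,0,0,0,0])

```text
time_s: 12.48
tcp_pos: [483.3, -92.6, 215.3]
tool_rot: [0.958, 0.285, -0.002, -0.0]
wrist_force: [0.2, -0.2, 0.1]
opening: 60.4
```

Request:
servo_tool(rows=[0,0,0,0,0,0,0,0,0,0,0,0,0,0,0,0,0,0,0,0,0,0,0,0,0,0,0,0,0,0,0,0,0,0,0,0,0,0,0,0,0,0,0,0,0,0,0,0], grip=8)

```text
time_s: 13.48
tcp_pos: [484.3, -92.7, 216.7]
tool_rot: [0.959, 0.284, 0.0, -0.0]
wrist_force: [-1.1, 0.2, 6.4]
opening: 22.8
```

```bash
python3 st.py
```

```text
t 13.47 tcp [484.3 -92.7 216.7] yaw_y -56.96 zax [ 0.  0. -1.] q [-0.35  0.11  0.44  2.01 -0.06  1.03 -0.87] F [-1.1  0.2  6.4] T [ 0.12  0.52 -0.02] open 22.8
```

Request:
servo_tool(rows=[0,0,0,0,0,0,0,0,0,0,0,0])

```text
time_s: 13.72
tcp_pos: [484.3, -92.7, 216.7]
tool_rot: [0.959, 0.284, 0.0, 0.0]
wrist_force: [-1.6, 0.0, 5.9]
opening: 22.9
```

```bash
python3 st.py
```

```text
t 13.72 tcp [484.3 -92.7 216.7] yaw_y -56.96 zax [ 0.  0. -1.] q [-0.35  0.11  0.44  2.01 -0.06  1.03 -0.87] F [-1.6  0.   5.9] T [0.1  0.53 0.03] open 22.9
```

Fingers stopped at 22.9 mm with a 6 N upward force, so they are probably on the hub below the bar. I'll reopen, raise 8 mm and close again.

Request:
servo_tool(rows=[0,0,0,0,0,0,0,0,0,0,0,0,0,0,-8,0,0,0,0,0,0,0,0,0], grip=45)

```text
time_s: 14.22
tcp_pos: [484.6, -92.8, 225.2]
tool_rot: [0.959, 0.284, 0.001, 0.0]
wrist_force: [0.2, 0.8, -0.0]
opening: 44.5
```

Request:
servo_tool(rows=[0,0,0,0,0,0,0,0,0,0,0,0,0,0,0,0,0,0,0,0,0,0,0,0,0,0,0,0,0,0,0,0,0,0,0,0], grip=8)

```text
time_s: 14.98
tcp_pos: [484.1, -92.7, 224.4]
tool_rot: [0.959, 0.284, -0.0, 0.0]
wrist_force: [0.7, -1.3, -1.5]
opening: 15.8
```

```bash
python3 st.py
```

```text
t 14.97 tcp [484.1 -92.7 224.4] yaw_y -56.96 zax [-0. -0. -1.] q [-0.35  0.1   0.44  2.   -0.05  1.05 -0.88] F [ 0.7 -1.3 -1.5] T [-0.1   0.05 -0.09] open 15.8
```

Request:
servo_tool(rows=[0,0,-0.7,0,0,-10,0,0,-0.7,0,0,-10,0,0,-0.7,0,0,-10,0,0,-0.7,0,0,-10,0,0,-0.7,0,0,-10,0,0,-0.7,0,0,-10,0,0,-0.7,0,0,-10,0,0,-0.7,0,0,-10,0,0,-0.7,0,0,-10,0,0,-0.7,0,0,-10,0,0,-0.7,0,0,-10,0,0,-0.7,0,0,-10,0,0,-0.7,0,0,-10,0,0,-0.7,0,0,-10,0,0,-0.7,0,0,-8,0,0,0,0,0,0])

```text
time_s: 16.98
tcp_pos: [484.4, -92.8, 235.0]
tool_rot: [-0.009, 1.0, -0.0, 0.0]
wrist_force: [2.0, -0.1, -2.2]
opening: 16.1
```

```bash
python3 st.py
```

```text
t 16.98 tcp [484.4 -92.8 235. ] yaw_y 91.0 zax [ 0. -0. -1.] q [-0.19  0.09  0.26  1.98 -0.03  1.07  1.68] F [ 2.  -0.1 -2.2] T [-0.07 -0.53  0.05] open 16.1
```

Request:
servo_tool(rows=[0,0,0,0,0,0,0,0,0,0,0,0,0,0,0,0,0,0,0,0,0,0,0,0,0,0,-40,0,0,0], grip=45)

```text
time_s: 17.6
tcp_pos: [482.8, -92.6, 273.5]
tool_rot: [-0.009, 1.0, -0.0, -0.002]
wrist_force: [0.4, -1.0, 0.4]
opening: 45.2
```

Request:
servo_tool(rows=[0,0,0,0,0,10,0,0,0,0,0,10,0,0,0,0,0,10,0,0,0,0,0,10,0,0,0,0,0,10,0,0,0,0,0,10,0,0,0,0,0,10,0,0,0,0,0,10,0,0,0,0,0,10,0,0,0,0,0,10,0,0,0,0,0,10,0,0,0,0,0,10,0,0,0,0,0,10,0,0,0,0,0,10,0,0,0,0,0,10,0,0,0,0,0,10,0,0,0,0,0,10,0,0,0,0,0,10,0,0,0,0,0,0])

```text
time_s: 19.98
tcp_pos: [484.2, -92.7, 275.0]
tool_rot: [1.0, 0.009, -0.0, 0.0]
wrist_force: [0.2, -0.4, -0.0]
opening: 45.1
```

```bash
python3 st.py
```

```text
t 19.98 tcp [484.2 -92.7 275. ] yaw_y -88.92 zax [-0. -0. -1.] q [-0.3   0.05  0.38  1.93 -0.02  1.16 -1.47] F [ 0.2 -0.4 -0. ] T [-0.04  0.14  0.01] open 45.1
```

Request:
servo_tool(rows=[0,0,40,0,0,0,0,0,0,0,0,0])

```text
time_s: 20.23
tcp_pos: [482.8, -92.6, 233.3]
tool_rot: [1.0, 0.011, -0.002, 0.0]
wrist_force: [-0.4, 0.4, 0.2]
opening: 45.0
```

Request:
servo_tool(rows=[0,0,0,0,0,0,0,0,0,0,0,0,0,0,0,0,0,0,0,0,0,0,0,0,0,0,0,0,0,0,0,0,0,0,0,0], grip=8)

```text
time_s: 20.98
tcp_pos: [484.6, -92.8, 235.5]
tool_rot: [1.0, 0.009, 0.0, -0.0]
wrist_force: [-1.2, -0.9, 5.9]
opening: 16.0
```

Request:
servo_tool(rows=[0,15.7,0,0,0,-6,0,15.7,0,0,0,-6,0,15.7,0,0,0,-6,0,15.7,0,0,0,-6,0,15.7,0,0,0,-6,0,15.7,0,0,0,-6,0,15.7,0,0,0,-6])

```text
time_s: 21.85
tcp_pos: [520.4, -194.1, 235.5]
tool_rot: [0.93, 0.369, 0.001, 0.0]
wrist_force: [3.8, 5.0, 4.9]
opening: 15.8
```

```bash
python3 st.py
```

```text
t 21.85 tcp [ 520.4 -194.1  235.5] yaw_y -46.72 zax [ 0.002  0.001 -1.   ] q [-0.1   0.21  0.39  1.86 -0.09  1.09 -0.48] F [3.8 5.  4.9] T [ 1.34 -0.98 -0.03] open 15.8
```

Swinging freely. Continuing the swing.

Request:
servo_tool(rows=[0,15.7,0,0,0,-6,0,15.7,0,0,0,-6,0,15.7,0,0,0,-6,0,15.7,0,0,0,-6,0,15.7,0,0,0,-6,0,15.7,0,0,0,-6,0,15.7,0,0,0,-6,0,0,0,0,0,0,0,0,0,0,0,0])

```text
time_s: 22.98
tcp_pos: [614.5, -245.1, 235.6]
tool_rot: [0.737, 0.676, 0.001, 0.0]
wrist_force: [1.2, 5.5, 7.0]
opening: 16.0
```

```bash
python3 st.py
```

```text
t 22.98 tcp [ 614.5 -245.1  235.6] yaw_y -4.89 zax [ 0.001  0.001 -1.   ] q [ 0.07  0.39  0.28  1.62 -0.12  1.15  0.3 ] F [1.2 5.5 7. ] T [ 1.43 -0.4  -0.  ] open 16.0
```

Swing is 84° (1.466 rad). Releasing, then going over the dish for a look.

Request:
servo_tool(rows=[0,0,0,0,0,0,0,0,0,0,0,0,0,0,0,0,0,0,0,0,0,0,0,0,0,0,-30,0,0,0,0,0,-40,0,0,0,56.4,-7.9,0,0,0,0,56.4,-7.9,0,0,0,0,56.4,-7.9,0,0,0,0,56.4,-7.9,0,0,0,0,56.4,-7.9,0,0,0,0,56.4,-7.9,0,0,0,0,56.4,-7.9,0,0,0,0,56.4,-7.9,0,0,0,0], grip=45)

```text
time_s: 24.72
tcp_pos: [589.1, 210.3, 305.2]
tool_rot: [0.737, 0.676, 0.0, 0.0]
wrist_force: [1.2, -0.1, 0.5]
opening: 44.8
```

Request:
servo_tool(rows=[0,0,0,0,0,-10,0,0,0,0,0,-10,0,0,0,0,0,-10,0,0,0,0,0,-10,0,0,0,0,0,-10,0,0,0,0,0,0,0,0,0,0,0,0], grip=94)

```text
time_s: 25.6
tcp_pos: [589.4, 208.4, 304.9]
tool_rot: [0.384, 0.923, -0.0, -0.0]
wrist_force: [0.3, -0.6, -0.2]
opening: 93.8
```

```bash
python3 st.py; python3 - <<'E'
from h import *
w,W=snap('wrist','w5'); t,T=snap('top','top1')
cv2.imwrite('pics/wt5.png',cv2.resize(np.hstack([w,t])[:,:,::-1],(800,300),interpolation=cv2.INTER_AREA))
hsv=cv2.cvtColor(w,cv2.COLOR_RGB2HSV); m=((hsv[:,:,1]<70)&(hsv[:,:,2]>120)).astype(np.uint8); m[235:]=0
n,l,st,ce=cv2.connectedComponentsWithStats(m)
for i in range(1,n):
    if st[i,4]>150:
        ys,xs=np.where(l==i); e=cv2.fitEllipse(cv2.convexHull(np.c_[xs,ys].astype(np.int32))); print(st[i],np.round(e[0],1),np.round(e[1],1),onz(W,e[0],14).round(1))
E
```

```text
t 25.6 tcp [589.4 208.4 304.9] yaw_y 44.79 zax [-0. -0. -1.] q [-0.4   0.28 -0.05  1.6   0.01  1.27  0.33] F [ 0.3 -0.6 -0.2] T [-0.02  0.02  0.01] open 93.8
[417   9  44  25 262] [438.9  20.7] [ 9.  49.6] [629.6 570.4  14. ]
[232  28  46  50 751] [254.4  52.5] [45.7 49.9] [461.6 341.2  14. ]
[281  77  44  46 662] [302.5  99.5] [43.7 46.5] [565.8 346.8  14. ]
[233 128  43  43 566] [254.  148.9] [42.2 42.4] [566.  235.6  14. ]
[   0  163  183   72 5766] [ 91.3 220.9] [117.2 187.4] [449.2 -60.   14. ]
[ 457  191   55   44 1252] [526.5 174.7] [10.7 33.1] [930.2 535.4  14. ]
[324 217  33  18 307] [340.8 228.6] [13.9 38.7] [777.3 245.2  14. ]
```

View pics/wt5.png

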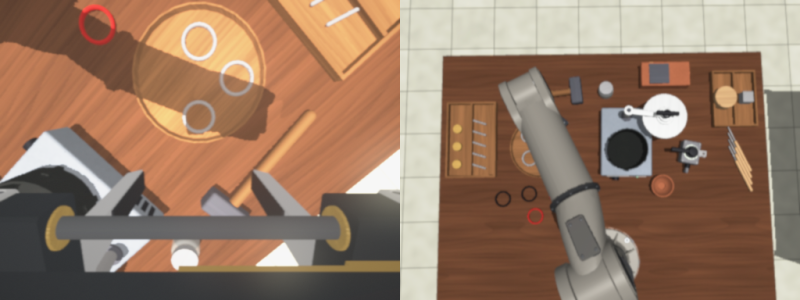

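Both views show the same three bangles, B at about (566.4,234.5), A at (566.6,345.8) and C at (461.8,340.5). The lid is aside and the isolator bar points at the machine. Picking B.

Request:
servo_tool(rows=[34.7,2.1,20,0,0,0,0,0,50,0,0,0,0,0,50,0,0,0,0,0,50,0,0,0,0,0,50,0,0,0,0,0,45,0,0,0,0,0,20,0,0,0,0,0,0,0,0,0,0,0,0,0,0,0])

```text
time_s: 26.82
tcp_pos: [567.4, 235.1, 21.7]
tool_rot: [0.383, 0.924, 0.001, 0.001]
wrist_force: [0.5, -0.2, 1.0]
opening: 93.8
```

```bash
python3 st.py
```

```text
t 26.82 tcp [567.4 235.1  21.7] yaw_y 45.02 zax [ 0.002  0.001 -1.   ] q [-0.44  0.54 -0.07  1.88  0.05  0.72  0.24] F [ 0.5 -0.2  1. ] T [-0.01 -0.01 -0.01] open 93.8
```

Request:
servo_tool(rows=[0,0,14,0,0,0,0,0,0,0,0,0])

```text
time_s: 27.08
tcp_pos: [566.0, 234.4, 5.5]
tool_rot: [0.382, 0.924, -0.0, -0.0]
wrist_force: [-1.0, 1.0, -0.4]
opening: 93.7
```

Request:
servo_tool(rows=[0,0,0,0,0,0,0,0,0,0,0,0,0,0,0,0,0,0,0,0,0,0,0,0,0,0,0,0,0,0], grip=60)

```text
time_s: 27.7
tcp_pos: [566.5, 234.6, 6.2]
tool_rot: [0.382, 0.924, 0.0, 0.0]
wrist_force: [-0.9, -1.0, 4.5]
opening: 70.9
```

Request:
servo_tool(rows=[0,0,-20,0,0,0,0,0,-40,0,0,0,0,0,-50,0,0,0,0,0,-50,0,0,0,0,0,-50,0,0,0,0,0,-50,0,0,0,0,0,0,0,0,0])

```text
time_s: 28.58
tcp_pos: [567.7, 235.2, 271.4]
tool_rot: [0.382, 0.924, 0.003, 0.002]
wrist_force: [0.4, -0.5, -1.4]
opening: 71.3
```

```bash
python3 st.py
```

```text
t 28.57 tcp [567.7 235.2 271.4] yaw_y 45.03 zax [ 0.006  0.003 -1.   ] q [-0.44  0.28 -0.07  1.67  0.02  1.19  0.27] F [ 0.4 -0.5 -1.4] T [-0.07  0.04 -0.01] open 71.3
```

Request:
servo_tool(rows=[-28.8,-48.3,0,0,0,0,-28.8,-48.3,0,0,0,0,-28.8,-48.3,0,0,0,0,-28.8,-48.3,0,0,0,0,-28.8,-48.3,0,0,0,0,-28.8,-48.3,0,0,0,0,0,0,0,0,0,0,0,0,0,0,0,0,0,0,0,0,0,0])

```text
time_s: 29.7
tcp_pos: [483.9, -91.4, 265.9]
tool_rot: [0.382, 0.924, 0.0, -0.0]
wrist_force: [1.1, -0.6, -0.8]
opening: 71.8
```

```bash
python3 st.py; python3 - <<'E'
from h import *
w,W=snap('wrist','w6'); t,T=snap('top','top2')
g=t.max(2); m=(g<60).astype(np.uint8)
# barrel rim from top1
t,T=load('top1'); g=t.max(2); 
u=proj(T,(484,-92.5,165)); print(u)
m=np.zeros((384,512),np.uint8); x,y=u.round().astype(int); m[y-32:y+33,x-32:x+33]=(g[y-32:y+33,x-32:x+33]<75)
n,l,st,ce=cv2.connectedComponentsWithStats(m); i=1+np.argmax(st[1:,4]); ys,xs=np.where(l==i); c,rr=cv2.minEnclosingCircle(np.c_[xs,ys].astype(np.float32)); print(st[i],c,rr,onz(T,c,165))
cv2.imwrite('pics/w6v.png',w[:,:,::-1])
E
```

```text
t 29.7 tcp [483.9 -91.4 265.9] yaw_y 45.14 zax [-0.  0. -1.] q [-0.07  0.07  0.13  1.94 -0.01  1.14  0.85] F [ 1.1 -0.6 -0.8] T [-0.01  0.04  0.  ] open 71.8
[291.01449706 190.59244048]
[ 265  165   52   53 2125] (289.9468078613281, 191.0) 26.88050079345703 [482.75485883 -89.05010503 165.        ]
```

View pics/w6v.png

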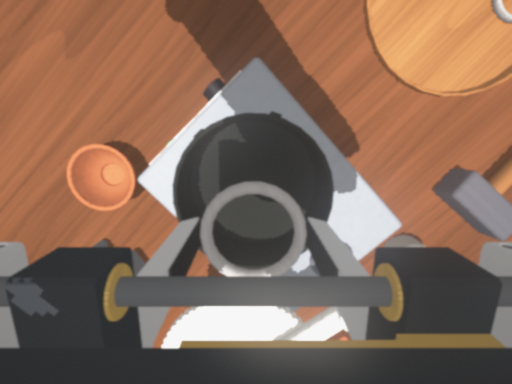

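Bangle is held over the barrel. The barrel's rim centre from the top view is (483,-89), within 3 mm. Lowering and releasing.

Request:
servo_tool(rows=[0,0,50,0,0,0,0,0,50,0,0,0,0,0,40,0,0,0,0,0,18,0,0,0,0,0,0,0,0,0,0,0,0,0,0,0])

```text
time_s: 30.55
tcp_pos: [484.4, -92.4, 108.8]
tool_rot: [0.382, 0.924, 0.0, 0.0]
wrist_force: [-0.3, -0.6, -0.9]
opening: 71.4
```

Request:
servo_tool(rows=[0,0,0,0,0,0,0,0,0,0,0,0,0,0,0,0,0,0,0,0,0,0,0,0,0,0,-50,0,0,0,0,0,-50,0,0,0,0,0,-50,0,0,0,0,0,-20,0,0,0,0,0,0,0,0,0], grip=90)

```text
time_s: 31.68
tcp_pos: [484.5, -92.7, 279.3]
tool_rot: [0.382, 0.924, 0.001, 0.001]
wrist_force: [-0.5, -0.6, -1.3]
opening: 89.8
```

```bash
python3 st.py; python3 - <<'E'
from h import *
w,W=snap('wrist','w7')
print([proj(W,p).round() for p in((484,-92,165),(566.6,345.8,10),(461.8,340.5,10))])
cv2.imwrite('pics/w7v.png',w[90:300,140:380,::-1])
E
```

```text
t 31.68 tcp [484.5 -92.7 279.3] yaw_y 45.04 zax [ 0.003 -0.    -1.   ] q [-0.07  0.06  0.14  1.92 -0.01  1.17  0.85] F [-0.5 -0.6 -1.3] T [-0.04  0.01 -0.02] open 89.8
[array([252., 192.]), array([510.,  -3.]), array([465., -62.])]
```

View pics/w7v.png

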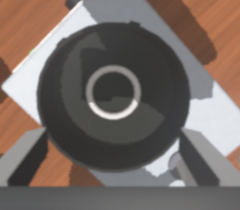

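Bangle B lies flat in the barrel's centre. Next is C, with a numeric look just short of it.

Request:
servo_tool(rows=[36,41.4,0,0,0,0,36,41.4,0,0,0,0,36,41.4,0,0,0,0,36,41.4,0,0,0,0,36,41.4,0,0,0,0,36,41.4,0,0,0,0,36,41.4,0,0,0,0,0,0,0,0,0,0,0,0,0,0,0,0], grip=94)

```text
time_s: 32.85
tcp_pos: [509.9, 289.9, 276.4]
tool_rot: [0.382, 0.924, -0.001, -0.001]
wrist_force: [-1.0, 0.2, -0.5]
opening: 93.8
```

```bash
python3 st.py; cat > bang.py <<'E'
import sys
from h import *
w,W=snap('wrist',sys.argv[1])
hsv=cv2.cvtColor(w,cv2.COLOR_RGB2HSV); m=((hsv[:,:,1]<70)&(hsv[:,:,2]>120)).astype(np.uint8); m[240:]=0
n,l,st,ce=cv2.connectedComponentsWithStats(m)
for i in range(1,n):
    if 150<st[i,4]<2500 and st[i,2]>30 and abs(st[i,2]-st[i,3])<12:
        ys,xs=np.where(l==i); e=cv2.fitEllipse(cv2.convexHull(np.c_[xs,ys].astype(np.int32))); a,b=onz(W,(e[0][0]-e[1][0]/2,e[0][1]),16),onz(W,(e[0][0]+e[1][0]/2,e[0][1]),16)
        print(np.round(e[0]),np.round(e[1],1),onz(W,e[0],15).round(1),'dia',np.hypot(*(a-b)[:2]).round(1))
E
python3 bang.py w8
```

```text
t 32.85 tcp [509.9 289.9 276.4] yaw_y 45.04 zax [-0.002 -0.002 -1.   ] q [-0.5   0.23 -0.16  1.71  0.04  1.2   0.12] F [-1.   0.2 -0.5] T [-0.07  0.   -0.02] open 93.8
[254. 127.] [45.7 46.7] [461.3 341.8  15. ] dia 70.7
[302. 172.] [43.2 44.6] [565.3 347.1  15. ] dia 69.3
```

Request:
servo_tool(rows=[35,0,10,0,0,0,35.6,0.6,10,0,0,0,0,0,50,0,0,0,0,0,50,0,0,0,0,0,50,0,0,0,0,0,50,0,0,0,0,0,37,0,0,0,0,0,0,0,0,0,0,0,0,0,0,0])

```text
time_s: 34.02
tcp_pos: [461.6, 340.7, 22.4]
tool_rot: [0.383, 0.924, 0.0, 0.0]
wrist_force: [0.3, 0.3, 0.1]
opening: 93.7
```

```bash
python3 st.py
```

```text
t 34.02 tcp [461.6 340.7  22.4] yaw_y 44.98 zax [ 0.001  0.001 -1.   ] q [-0.61  0.5  -0.18  1.97  0.13  0.69 -0.08] F [0.3 0.3 0.1] T [0.05 0.05 0.02] open 93.7
```

Request:
servo_tool(rows=[0,0,16,0,0,0,0,0,0,0,0,0])

```text
time_s: 34.28
tcp_pos: [460.7, 340.6, 4.8]
tool_rot: [0.382, 0.924, -0.0, 0.0]
wrist_force: [-0.5, 0.5, -0.4]
opening: 94.1
```

Request:
servo_tool(rows=[0,0,0,0,0,0,0,0,0,0,0,0,0,0,0,0,0,0,0,0,0,0,0,0,0,0,0,0,0,0], grip=60)

```text
time_s: 34.9
tcp_pos: [460.8, 340.9, 5.2]
tool_rot: [0.382, 0.924, 0.0, 0.0]
wrist_force: [-1.5, -0.4, 5.4]
opening: 71.4
```

Request:
servo_tool(rows=[0,0,-20,0,0,0,0,0,-40,0,0,0,0,0,-50,0,0,0,0,0,-50,0,0,0,0,0,-50,0,0,0,0,0,-50,0,0,0,0,0,0,0,0,0])

```text
time_s: 35.78
tcp_pos: [462.0, 341.9, 268.7]
tool_rot: [0.382, 0.924, 0.003, 0.001]
wrist_force: [-0.3, -0.4, -2.4]
opening: 71.5
```

```bash
python3 st.py
```

```text
t 35.77 tcp [462.  341.9 268.7] yaw_y 45.03 zax [ 0.005  0.004 -1.   ] q [-0.58  0.22 -0.2   1.75  0.05  1.17 -0.01] F [-0.3 -0.4 -2.4] T [-0.05  0.03  0.02] open 71.5
```

Request:
servo_tool(rows=[-40.3,-36.3,0,0,0,0,-40.3,-36.3,0,0,0,0,-40.3,-36.3,0,0,0,0,-40.3,-36.3,0,0,0,0,-40.3,-36.3,0,0,0,0,-40.3,-36.3,0,0,0,0,-40.3,-36.3,0,0,0,0,-40.3,-36.3,0,0,0,0,0,0,0,0,0,0,0,0,0,0,0,0,0,0,40,0,0,0])

```text
time_s: 37.15
tcp_pos: [485.3, -91.3, 226.0]
tool_rot: [0.382, 0.924, 0.001, 0.002]
wrist_force: [0.3, -0.3, -2.6]
opening: 71.2
```

```bash
python3 st.py
```

```text
t 37.15 tcp [485.3 -91.3 226. ] yaw_y 45.14 zax [ 0.004  0.    -1.   ] q [-0.07  0.1   0.14  1.99 -0.02  1.05  0.86] F [ 0.3 -0.3 -2.6] T [ 0.02 -0.06  0.05] open 71.2
```

Request:
servo_tool(rows=[0,0,45,0,0,0,0,0,40,0,0,0,0,0,20,0,0,0,0,0,0,0,0,0,0,0,0,0,0,0])

```text
time_s: 37.78
tcp_pos: [484.1, -91.8, 120.7]
tool_rot: [0.382, 0.924, 0.0, 0.0]
wrist_force: [-0.1, 0.2, -0.2]
opening: 71.4
```

Request:
servo_tool(rows=[0,0,0,0,0,0,0,0,0,0,0,0,0,0,0,0,0,0,0,0,0,0,0,0,0,0,-50,0,0,0,0,0,-50,0,0,0,0,0,-50,0,0,0,0,0,-10,0,0,0,0,0,0,0,0,0], grip=90)

```text
time_s: 38.9
tcp_pos: [483.7, -92.5, 280.0]
tool_rot: [0.382, 0.924, 0.0, 0.0]
wrist_force: [-0.2, 0.6, -0.7]
opening: 90.0
```

```bash
python3 st.py; python3 - <<'E'
from h import *
w,W=snap('wrist','w9'); t,T=snap('top','top3')
u=proj(T,(460,280,10)).round().astype(int)
cv2.imwrite('pics/w9v.png',np.hstack([w[90:300,140:380,::-1],t[100:310,130:370,::-1]]))
E
```

```text
t 38.9 tcp [483.7 -92.5 280. ] yaw_y 45.04 zax [ 0.001  0.    -1.   ] q [-0.08  0.05  0.14  1.92 -0.01  1.17  0.85] F [-0.2  0.6 -0.7] T [-0.09  0.02 -0.01] open 90.0
```

View pics/w9v.png

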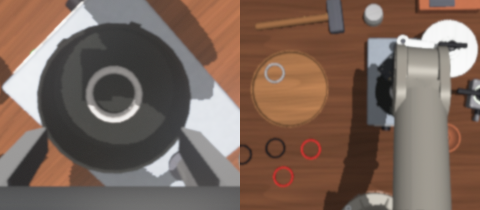

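Two bangles are stacked in the barrel and A is still in place. Going for A with the jaws tangential to the dish.

Request:
servo_tool(rows=[36,42.6,0,0,0,0,36,42.6,0,0,0,0,36,42.6,0,0,0,0,36,42.6,0,0,0,0,36,42.6,0,0,0,0,36,42.6,0,0,0,0,36,42.6,0,0,0,0,0,0,0,0,0,10,0,0,0,0,0,10,0,0,0,0,0,10,0,0,0,0,0,10,0,0,0,0,0,10,0,0,0,0,0,10,0,0,0,0,0,10,0,0,0,0,0,10,0,0,0,0,0,10,0,0,0,0,0,0,0,0,0,0,0,0], grip=94)

```text
time_s: 41.25
tcp_pos: [515.8, 296.5, 279.1]
tool_rot: [0.923, 0.385, -0.001, 0.0]
wrist_force: [-0.4, -0.3, -0.2]
opening: 93.9
```

```bash
python3 st.py; python3 bang.py w10
```

```text
t 41.25 tcp [515.8 296.5 279.1] yaw_y -44.72 zax [-0.001 -0.001 -1.   ] q [-0.68  0.24  0.06  1.7  -0.01  1.2  -1.4 ] F [-0.4 -0.3 -0.2] T [-0.09  0.12  0.04] open 93.9
[254. 126.] [45.3 46.4] [567.  347.3  15. ] dia 70.5
[500. 200.] [45.4 75.2] [773.4 -24.5  15. ] dia 75.0
```

Request:
servo_tool(rows=[35.8,0.5,10,0,0,0,35.8,0.5,10,0,0,0,0,0,50,0,0,0,0,0,50,0,0,0,0,0,50,0,0,0,0,0,50,0,0,0,0,0,37,0,0,0,0,0,0,0,0,0,0,0,0,0,0,0])

```text
time_s: 42.42
tcp_pos: [568.1, 346.9, 24.4]
tool_rot: [0.924, 0.383, 0.001, -0.0]
wrist_force: [1.1, 1.0, 1.6]
opening: 94.1
```

```bash
python3 st.py
```

```text
t 42.42 tcp [568.1 346.9  24.4] yaw_y -44.91 zax [ 0.001  0.001 -1.   ] q [-0.67  0.6   0.04  1.76 -0.03  0.78 -1.4 ] F [1.1 1.  1.6] T [-0.07  0.12  0.01] open 94.1
```

Request:
servo_tool(rows=[0,0,17,0,0,0,0,0,0,0,0,0])

```text
time_s: 42.68
tcp_pos: [567.0, 346.3, 5.5]
tool_rot: [0.924, 0.383, -0.0, 0.0]
wrist_force: [-0.6, 0.4, 0.4]
opening: 94.1
```

Request:
servo_tool(rows=[0,0,0,0,0,0,0,0,0,0,0,0,0,0,0,0,0,0,0,0,0,0,0,0,0,0,0,0,0,0], grip=60)

```text
time_s: 43.3
tcp_pos: [567.6, 346.7, 6.3]
tool_rot: [0.924, 0.383, 0.0, -0.0]
wrist_force: [-1.8, -1.3, 6.9]
opening: 70.4
```

Request:
servo_tool(rows=[0,0,-20,0,0,0,0,0,-40,0,0,0,0,0,-50,0,0,0,0,0,-50,0,0,0,0,0,-50,0,0,0,0,0,-50,0,0,0,0,0,0,0,0,0])

```text
time_s: 44.18
tcp_pos: [568.8, 347.4, 271.6]
tool_rot: [0.924, 0.383, 0.004, -0.001]
wrist_force: [0.5, 1.1, -2.0]
opening: 70.6
```

```bash
python3 st.py
```

```text
t 44.17 tcp [568.8 347.4 271.6] yaw_y -44.97 zax [ 0.006  0.004 -1.   ] q [-0.69  0.36  0.06  1.56 -0.02  1.22 -1.41] F [ 0.5  1.1 -2. ] T [-0.07  0.15  0.04] open 70.6
```

Request:
servo_tool(rows=[-41,27.9,0,0,0,0,-41,27.9,0,0,0,0,-41,27.9,0,0,0,0,-41,27.9,0,0,0,0,-41,27.9,0,0,0,0,-41,27.9,0,0,0,0,-41,27.9,0,0,0,0,-41,27.9,0,0,0,0,-41,27.9,0,0,0,0,0,0,0,0,0,0,0,0,0,0,0,0,0,0,0,0,0,0])

```text
time_s: 45.68
tcp_pos: [484.4, -90.9, 265.9]
tool_rot: [0.923, 0.384, -0.0, -0.0]
wrist_force: [0.3, 0.4, -0.9]
opening: 70.7
```

```bash
python3 st.py
```

```text
t 45.67 tcp [484.4 -90.9 265.9] yaw_y -44.86 zax [-0.  0. -1.] q [-0.23  0.06  0.31  1.94 -0.02  1.14 -0.7 ] F [ 0.3  0.4 -0.9] T [-0.05  0.12 -0.03] open 70.7
```

Request:
servo_tool(rows=[0,0,50,0,0,0,0,0,50,0,0,0,0,0,34,0,0,0,0,0,0,0,0,0,0,0,0,0,0,0])

```text
time_s: 46.3
tcp_pos: [485.1, -91.6, 133.2]
tool_rot: [0.924, 0.383, 0.0, 0.0]
wrist_force: [0.1, -0.6, -1.0]
opening: 70.5
```

Request:
servo_tool(rows=[0,0,0,0,0,0,0,0,0,0,0,0,0,0,0,0,0,0,0,0,0,0,0,0,0,0,-50,0,0,0,0,0,-50,0,0,0,0,0,-40,0,0,0,0,0,-10,0,0,0,0,0,0,0,0,0], grip=90)

```text
time_s: 47.42
tcp_pos: [484.3, -91.9, 281.9]
tool_rot: [0.924, 0.383, 0.0, 0.0]
wrist_force: [0.0, 0.3, -0.3]
opening: 89.9
```

```bash
python3 st.py; python3 - <<'E'
from h import *
w,W=snap('wrist','w11'); t,T=snap('top','top4')
cv2.imwrite('pics/w11v.png',np.hstack([w[70:300,110:400,::-1],t[80:310,130:420,::-1]]))
E
```

```text
t 47.42 tcp [484.3 -91.9 281.9] yaw_y -44.96 zax [ 0.  0. -1.] q [-0.24  0.05  0.32  1.92 -0.02  1.17 -0.71] F [ 0.   0.3 -0.3] T [-0.03  0.24 -0.02] open 89.9
```

View pics/w11v.png

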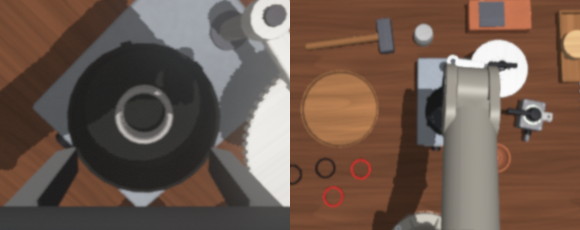

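All three are stacked in the barrel and the dish is empty. Now back to the lid.

Request:
servo_tool(rows=[-4.1,50.1,0,0,0,0,-4.1,50.1,0,0,0,0,-4.1,50.1,0,0,0,0,-4.1,50.1,0,0,0,0,0,0,0,0,0,-10,0,0,0,0,0,-10,0,0,0,0,0,-10,0,0,0,0,0,-10,0,0,0,0,0,0,0,0,0,0,0,0], grip=50)

```text
time_s: 48.78
tcp_pos: [614.3, -245.2, 281.1]
tool_rot: [0.739, 0.674, -0.0, -0.001]
wrist_force: [0.6, 0.4, -0.1]
opening: 49.9
```

```bash
python3 st.py
```

```text
t 48.77 tcp [ 614.3 -245.2  281.1] yaw_y -5.21 zax [-0.001  0.    -1.   ] q [ 0.07  0.36  0.29  1.56 -0.11  1.24  0.28] F [ 0.6  0.4 -0.1] T [-0.07  0.06 -0.02] open 49.9
```

Request:
servo_tool(rows=[0,0,25,0,0,0,0,0,21,0,0,0,0,0,0,0,0,0])

```text
time_s: 49.15
tcp_pos: [613.7, -244.7, 234.4]
tool_rot: [0.738, 0.675, -0.001, -0.001]
wrist_force: [-0.4, 0.3, -0.7]
opening: 50.2
```

Request:
servo_tool(rows=[0,0,0,0,0,0,0,0,0,0,0,0,0,0,0,0,0,0,0,0,0,0,0,0,0,0,0,0,0,0,0,0,0,0,0,0], grip=8)

```text
time_s: 49.9
tcp_pos: [614.7, -245.2, 236.3]
tool_rot: [0.737, 0.676, 0.0, 0.0]
wrist_force: [-0.7, 0.1, 3.7]
opening: 16.0
```

Request:
servo_tool(rows=[1.64,-15.6,0,0,0,6,1.64,-15.6,0,0,0,6,1.64,-15.6,0,0,0,6,1.64,-15.6,0,0,0,6,1.64,-15.6,0,0,0,6,1.64,-15.6,0,0,0,6,1.64,-15.6,0,0,0,6])

```text
time_s: 50.78
tcp_pos: [520.0, -193.6, 236.2]
tool_rot: [0.931, 0.365, -0.0, 0.0]
wrist_force: [-0.6, -2.6, 4.5]
opening: 15.5
```

```bash
python3 st.py
```

```text
t 50.77 tcp [ 520.  -193.6  236.2] yaw_y -47.2 zax [ 0.    -0.001 -1.   ] q [-0.11  0.21  0.4   1.86 -0.09  1.09 -0.49] F [-0.6 -2.6  4.5] T [-0.54  0.24  0.06] open 15.5
```

Request:
servo_tool(rows=[1.64,-15.6,0,0,0,6,1.64,-15.6,0,0,0,6,1.64,-15.6,0,0,0,6,1.64,-15.6,0,0,0,6,1.64,-15.6,0,0,0,6,1.64,-15.6,0,0,0,6,1.64,-15.6,0,0,0,6,0,0,0,0,0,0,0,0,0,0,0,0])

```text
time_s: 51.9
tcp_pos: [484.7, -92.1, 236.2]
tool_rot: [1.0, 0.009, -0.001, 0.0]
wrist_force: [-8.9, -2.7, 10.1]
opening: 15.8
```

```bash
python3 st.py
```

```text
t 51.9 tcp [484.7 -92.1 236.2] yaw_y -88.99 zax [-0.001 -0.    -1.   ] q [-0.32  0.09  0.4   1.98 -0.04  1.07 -1.45] F [-8.9 -2.7 10.1] T [-0.5   2.13 -0.1 ] open 15.8
```

Request:
servo_tool(rows=[0,0,0,0,0,0,0,0,0,0,0,0,0,0,0,0,0,0,0,0,0,0,0,0,0,0,-40,0,0,0], grip=45)

```text
time_s: 52.52
tcp_pos: [484.1, -91.4, 274.5]
tool_rot: [1.0, 0.009, -0.002, 0.0]
wrist_force: [-0.1, -0.4, 1.4]
opening: 45.0
```

Request:
servo_tool(rows=[0,0,0,0,0,-10,0,0,0,0,0,-10,0,0,0,0,0,-10,0,0,0,0,0,-10,0,0,0,0,0,-10,0,0,0,0,0,-10,0,0,0,0,0,-10,0,0,0,0,0,-10,0,0,0,0,0,-10,0,0,0,0,0,-10,0,0,0,0,0,-10,0,0,0,0,0,-10,0,0,0,0,0,-10,0,0,0,0,0,-10,0,0,0,0,0,-10,0,0,0,0,0,-10,0,0,0,0,0,-10,0,0,0,0,0,-10,0,0,0,0,0,0])

```text
time_s: 54.9
tcp_pos: [485.5, -91.7, 276.0]
tool_rot: [-0.009, 1.0, -0.0, -0.0]
wrist_force: [0.6, -0.3, 0.0]
opening: 44.9
```

```bash
python3 st.py
```

```text
t 54.9 tcp [485.5 -91.7 276. ] yaw_y 90.99 zax [-0. -0. -1.] q [-0.22  0.06  0.29  1.93 -0.02  1.16  1.67] F [ 0.6 -0.3  0. ] T [-0.04 -0.05 -0.01] open 44.9
```

Request:
servo_tool(rows=[1,-0.5,41,0,0,0,0,0,0,0,0,0])

```text
time_s: 55.15
tcp_pos: [483.0, -92.1, 233.2]
tool_rot: [-0.007, 1.0, -0.0, -0.002]
wrist_force: [0.6, 0.1, 0.2]
opening: 45.0
```

Request:
servo_tool(rows=[0,0,0,0,0,0,0,0,0,0,0,0,0,0,0,0,0,0,0,0,0,0,0,0,0,0,0,0,0,0,0,0,0,0,0,0], grip=8)

```text
time_s: 55.9
tcp_pos: [484.9, -92.3, 235.6]
tool_rot: [-0.009, 1.0, -0.0, 0.0]
wrist_force: [-0.8, -1.0, 6.2]
opening: 15.6
```

Request:
servo_tool(rows=[0,0,0.7,0,0,10,0,0,0.7,0,0,10,0,0,0.7,0,0,10,0,0,0.7,0,0,10,0,0,0.7,0,0,10,0,0,0.7,0,0,10,0,0,0.7,0,0,10,0,0,0.7,0,0,10,0,0,0.7,0,0,10,0,0,0.7,0,0,10,0,0,0.7,0,0,10,0,0,0.7,0,0,10,0,0,0.7,0,0,10,0,0,0.7,0,0,10,0,0,0.6,0,0,8,0,0,0,0,0,0,0,0,0,0,0,0])

```text
time_s: 58.02
tcp_pos: [484.3, -92.5, 225.1]
tool_rot: [0.959, 0.284, -0.0, 0.0]
wrist_force: [-4.3, -2.8, 11.7]
opening: 15.5
```

```bash
python3 st.py
```

```text
t 58.02 tcp [484.3 -92.5 225.1] yaw_y -56.99 zax [-0. -0. -1.] q [-0.37  0.1   0.47  2.   -0.05  1.05 -0.88] F [-4.3 -2.8 11.7] T [-0.7   1.38 -0.05] open 15.5
```

Request:
servo_tool(rows=[0,0,0,0,0,2,0,0,0,0,0,0,0,0,0,0,0,0])

```text
time_s: 58.4
tcp_pos: [484.4, -92.6, 225.1]
tool_rot: [0.964, 0.268, -0.0, 0.0]
wrist_force: [-5.1, -2.7, 10.0]
opening: 15.7
```

```bash
python3 st.py
```

```text
t 58.4 tcp [484.4 -92.6 225.1] yaw_y -58.96 zax [-0. -0. -1.] q [-0.37  0.1   0.47  2.   -0.05  1.05 -0.91] F [-5.1 -2.7 10. ] T [-0.72  1.35  0.41] open 15.7
```

Request:
servo_tool(rows=[0,0,0,0,0,0,0,0,0,0,0,0,0,0,0,0,0,0,0,0,0,0,0,0,0,0,-40,0,0,0,0,0,-60,0,0,0,-36.2,6.4,-10,0,0,0,-36.2,6.4,0,0,0,0,0,0,0,0,0,-9,0,0,0,0,0,0,0,0,0,0,0,0], grip=60)

```text
time_s: 59.78
tcp_pos: [429.3, -140.1, 334.5]
tool_rot: [0.94, 0.341, -0.0, 0.0]
wrist_force: [-0.3, 0.0, -0.1]
opening: 60.2
```

```bash
python3 st.py; python3 - <<'E'
from h import *
w,W=snap('wrist','w12'); t,T=snap('top','top5')
u=proj(W,(484,-92,246)); print(u); x,y=int(u[0])-90,max(int(u[1])-90,0); print(x,y)
A=cv2.resize(w[y:y+180,x:x+180],(450,450),interpolation=cv2.INTER_CUBIC)
cv2.imwrite('pics/w12v.png',np.hstack([A,cv2.resize(t[110:230,250:340+0],(338,450),interpolation=cv2.INTER_CUBIC)])[:,:,::-1])
E
```

```text
t 59.77 tcp [ 429.3 -140.1  334.5] yaw_y -50.12 zax [-0. -0. -1.] q [-0.37 -0.09  0.51  1.93  0.05  1.29 -0.75] F [-0.3  0.  -0.1] T [-0.02  0.14  0.  ] open 60.2
[251.62313879 123.74965559]
161 33
```

View pics/w12v.png

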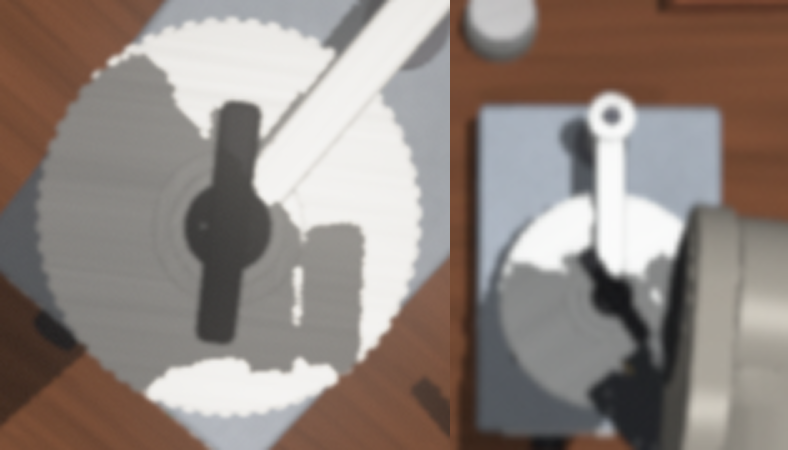

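```bash
python3 - <<'E'
from h import *
b,B=load('w12'); f=lambda p:(161+p[0]/2.5-.3,33+p[1]/2.5-.3)
a,c=onz(B,f((239,101)),246),onz(B,f((215,343)),246); d=a-c
print(((a+c)/2).round(1),np.hypot(*d[:2]).round(1),np.degrees(np.arctan2(d[1],d[0])).round(1))
E
```

```text
[484.  -91.6 246. ] 88.2 34.0
```

Lid bar is back at azimuth 34.0° (was 33.3°) with its centre unchanged, so it is screwed down. Now the isolator.

Request:
servo_tool(rows=[0,0,0,0,0,-9.8,0,0,0,0,0,-9.8,0,0,0,0,0,-9.8,0,0,0,0,0,-9.7,-51.5,28.7,0,0,0,0,-51.5,28.7,0,0,0,0,-51.5,28.7,0,0,0,0,0,0,51,0,0,0,0,0,51,0,0,0,0,0,51,0,0,0,0,0,51,0,0,0,0,0,0,0,0,0,0,0,0,0,0,0])

```text
time_s: 61.5
tcp_pos: [485.2, -309.1, 132.2]
tool_rot: [0.771, 0.637, 0.0, 0.001]
wrist_force: [0.3, -0.4, 1.0]
opening: 60.2
```

```bash
python3 st.py
```

```text
t 61.5 tcp [ 485.2 -309.1  132.2] yaw_y -10.91 zax [ 0.001 -0.001 -1.   ] q [-0.09  0.41  0.7   1.94 -0.33  0.91  0.58] F [ 0.3 -0.4  1. ] T [-0.08  0.07  0.01] open 60.2
```

Request:
servo_tool(rows=[0,0,33,0,0,0,0,0,32,0,0,0,0,0,0,0,0,0])

```text
time_s: 61.88
tcp_pos: [484.8, -308.3, 66.2]
tool_rot: [0.771, 0.637, -0.0, -0.0]
wrist_force: [-0.0, 0.1, 0.9]
opening: 60.0
```

Request:
servo_tool(rows=[0,0,0,0,0,0,0,0,0,0,0,0,0,0,0,0,0,0,0,0,0,0,0,0,0,0,0,0,0,0,0,0,0,0,0,0,0,0,0,0,0,0,0,0,0,0,0,0], grip=10)

```text
time_s: 62.88
tcp_pos: [484.8, -308.4, 65.7]
tool_rot: [0.771, 0.637, 0.0, 0.0]
wrist_force: [1.1, 1.2, 4.5]
opening: 18.2
```

Request:
servo_tool(rows=[-0.6,9.4,0,0,0,7.5,-0.6,9.4,0,0,0,7.5,-0.6,9.4,0,0,0,7.5,-0.6,9.4,0,0,0,7.5,-0.6,9.4,0,0,0,7.5,-0.6,9.4,0,0,0,7.5])

```text
time_s: 63.62
tcp_pos: [532.5, -338.0, 65.8]
tool_rot: [0.956, 0.292, 0.001, 0.0]
wrist_force: [6.1, 4.0, 3.2]
opening: 18.0
```

```bash
python3 st.py
```

```text
t 63.62 tcp [ 532.5 -338.    65.8] yaw_y -56.02 zax [ 0.002  0.    -1.   ] q [-0.12  0.65  0.82  1.86 -0.61  0.9   0.01] F [6.1 4.  3.2] T [ 0.7  -1.15  0.32] open 18.0
```

Request:
servo_tool(rows=[-0.6,9.4,0,0,0,7.5,-0.6,9.4,0,0,0,7.5,-0.6,9.4,0,0,0,7.5,-0.6,9.4,0,0,0,7.5,-0.6,9.4,0,0,0,7.5,-0.6,9.4,0,0,0,7.5,0,0.5,0,0,0,0.5,0,0,0,0,0,0])

```text
time_s: 64.62
tcp_pos: [544.8, -394.1, 66.1]
tool_rot: [0.995, -0.098, 0.002, 0.001]
wrist_force: [17.3, -7.6, -5.5]
opening: 17.9
```

```bash
python3 st.py
```

```text
t 64.62 tcp [ 544.8 -394.1   66.1] yaw_y -101.3 zax [ 0.004 -0.003 -1.   ] q [-0.11  0.8   0.98  1.76 -0.78  1.01 -0.59] F [17.3 -7.6 -5.5] T [-1.56 -3.69  0.11] open 17.9
```

Request:
servo_tool(rows=[0,0,0,0,0,0,0,0,0,0,0,0,0,0,0,0,0,0,0,0,0,0,0,0,0,0,0,0,0,0,0,0,-40,0,0,0,0,0,-50,0,0,0,0,0,-50,0,0,0,0,0,-50,0,0,0,-50,0,0,0,0,0,-50,0,0,0,0,0,-30,0,0,0,0,0,0,0,0,0,0,0,0,0,0,0,0,0], grip=60)

```text
time_s: 66.38
tcp_pos: [415.1, -367.3, 255.8]
tool_rot: [0.995, -0.099, 0.0, -0.0]
wrist_force: [-0.0, -0.2, -0.1]
opening: 60.0
```

```bash
python3 st.py; python3 - <<'E'
from h import *
w,W=snap('wrist','w13'); t,T=snap('top','top6')
u=proj(W,(470,-380,80)).round().astype(int); x,y=max(u[0]-60,0),max(u[1]-60,0); print(u,x,y)
A=cv2.resize(w[y:y+120,x:x+120],(400,400),interpolation=cv2.INTER_CUBIC)
cv2.imwrite('pics/w13v.png',np.hstack([A,cv2.resize(t[90:290,130:330],(400,400))])[:,:,::-1])
E
```

```text
t 66.38 tcp [ 415.1 -367.3  255.8] yaw_y -101.31 zax [ 0.001  0.    -1.   ] q [-0.38  0.43  1.31  1.86 -0.45  1.2  -0.68] F [-0.  -0.2 -0.1] T [-0.02  0.14 -0.  ] open 60.0
[255 138] 195 78
```

View pics/w13v.png

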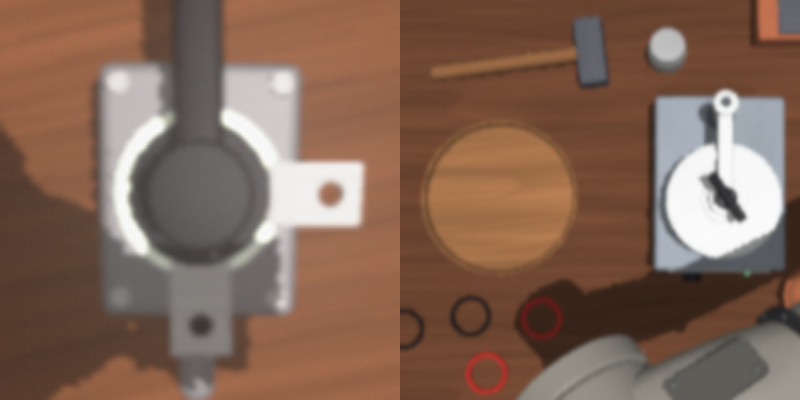

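The handle is back at ON, square with the enclosure. The lid is shut, the dish is empty, and the jar, hammer and bowl look unmoved. The robot is touching nothing.

```bash
python3 -c "
from h import *
ticket.sign_off()"
```

```text
the job is handed in; nothing more can be done
```

The job is done and handed in at about 66 s of the 210 s allowed; the hand-in gave no verdict. I turned the isolator to OFF, unscrewed the lid and swung it about 84° aside. I put all three bangles in the barrel, then swung the lid back, screwed it down and turned the isolator to ON.

**Last checks:**
- **Isolator:** At OFF the two padlock holes lined up to within about 1–2 mm. It is now back at ON, with the hand at the angle it had when it first took hold of the handle (within 0.4°).
- **Bangles:** All three lay stacked flat in the middle of the barrel before the lid went on, and the dish is empty.
- **Lid:** The bar measures 34.0° against 33.3° at the start, with its centre unchanged, so it is over the barrel and screwed down.
- **Other things:** The hammer and jar look unmoved in the last top view. The bowl was mostly out of that crop. I compared these by eye only.

**What disagreed or went wrong:**
- **Lid grip:** The first try closed on the hub below the bar (22.9 mm opening). I took hold again 8 mm higher.
- **Side forces:** The hand felt about 19 N sideways at the end of both isolator turns, so my pivot position was probably a few millimetres off. That is well under the 40 N limit.
- **Camera agreement:** The top and side views missed each other by 3–5 mm, and the top view put the barrel's rim about 3 mm from the lid's centre. Neither affected the work.

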